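# Drop the worn battery in the drum and close its lugged lid

### The arm

A 7-joint arm with a two-finger parallel gripper is mounted at the origin on the work surface. World frame = base frame: x ahead of the robot, y to its left, z up, the work surface at z = 0. Lengths are in mm, angles in rad, forces in N, time in s.
With the tool pointing down it reaches from about 400 to 875 mm from the base axis. Payload 4.4 kg.
Tool frame: the origin (TCP) lies at the very end of the fingers, on their centre line; the grasp point (between the pads) lies 19 mm behind it; z points along the fingers, y is the direction in which the jaws open and shut (so a half turn about z gives the same grasp; the last joint's range is limited). The gripper opens to 85 mm and grips with 20 to 120 N. Pads are 22 mm wide; open, the fingers measure 114 mm over their backs; the gripper's body (76 mm by 85 mm) begins 54 mm behind the grasp point. The pads swing forward as they close: fully open they stand 13 mm farther back than shut.
Start: joints at [1.072, 0.628, 0.038, 1.517, -0.027, 0.996, -0.02], TCP at [272.647, -590.069, 231.313] pointing down, gripper open.
Joint ranges: [-3.06, 3.06], [-0.37, 2.12], [-1.25, 1.32], [0.18, 2.47], [-1.1, 4.24], [0.23, 1.98], [-2.94, 2.94]. Speed limits (rad/s): [2.57, 2.57, 3.14, 3.14, 3.14, 3.14, 3.14].

### API

Orientations are given as [roll, pitch, yaw] about the fixed x, y, z axes, in that order (R = Rz(yaw) Ry(pitch) Rx(roll)).
In Python, from cell import ctrl gives the robot as it stands. The module is installed in compiled form; this text tells all that it offers.
- The arm moves only by the shell command python3 -m jog 'ROWS'. ROWS is text: rows parted by semicolons, each of 7 numbers parted by spaces: the shift along the tool's x, y, z in mm, then the turn, a rotation vector about the tool's x, y, z in degrees, then the opening, from -1 (shut) to 1 (fully open). In form: x y z wx wy wz claw; .... A call has 1 to 8 rows; each row is the pose to reach, as a shift and turn from the pose commanded when the call began, along the tool's axes at that moment; what a row does not reach only later rows make up. A row lasts 1/8 s, in which the tool goes at most 62.5 mm and 10.7 degrees, less where a joint would pass 70% of its speed; a pose out of reach is approached as far as the arm can. A call with a gripper value outside its range is refused whole. The fingers move at their own pace and stop on an object; the grip force is fixed at half the most. Time passes only in rows, so rows that repeat a pose let the fingers close. It gives the time, the measured TCP pose, the force and the opening at its end, in the units of the state.
- ctrl.read_state(): the state, without advancing time (a new reading comes with each control period).
- ctrl.get_image(name): name is "scene" or "side" or "wrist"; returns a dict with "image" (384x512x3 uint8, red, green, blue), "z_map" (384x512 float32, mm along the optical axis (not along the pixel's ray), 0 where there is no reading), "vertical_fov" (degrees; the focal length in pixels is half the picture's height over the tangent of half this angle, whatever the lens; pixels are square), "cx", "cy" (the principal point, pixels), "extrinsics" (4x4, takes a point from world to camera coordinates); the wrist camera has in their place "hand_eye" (4x4, takes a point from camera to tool coordinates, whose origin is the TCP and whose axes are the flange's). Camera axes: x right, y down, z forward; pixel columns grow to the right and rows downward; lengths in mm; the calibration is good to about 2 mm. A picture is of the moment at which its call begins: read the wrist's pose just before it.
- ctrl.finish_job(): hands the job in, once; it reports no verdict.
The state is a dict: "clock": time; "qpos": joint angles; "qd": joint speeds; "tau": joint torques, N m; "eef_pos": TCP position; "tool_rot": TCP orientation; "force": force on the tool from outside, world axes, zero at the start; "torque": the same for the moment, N m; "width": finger opening in mm.
Only numpy, scipy, OpenCV 4.12 (cv2) and the standard library are available. Lean on these libraries where they do the work, as an engineer would, in place of code of your own. Each camera call takes 0.05 s, during which the arm holds its last target.

### The job

Put the worn orange battery pack into the green collection drum, then close the drum: set its lid on the mouth and turn it until the hidden lugs drop into their notches and the lid lies fully home, flat on the ring. Let go of it, and leave everything else on the bench where it stands.

Things in the scene. Friction and masses are not known exactly. Their poses are not given: they have to be found in the camera images.
- worn_pack: The worn battery pack: orange with a black band, box 70 (x) x 38 (y) x 24 (z) mm, 0.11 to 0.22 kg, lying flat on the bench at any yaw. Origin at the centre of its underside, z up. It can be gripped only across its 38 mm width.
- drum: Collection drum: green round steel drum with a dark neck ring, 152 mm across, 125 mm high to the ring's top, fixed to the bench, open at the top. Wall 4 mm, inner floor 5 mm above the bench. The ring is 14 mm thick, its round mouth 104 mm across. Origin at the centre of its underside. Its yaw does not tell where the notches are.
- drum_mouth (a point): Centre of the drum's mouth, level with the ring's top, 125 mm above the bench. Three notches, 24 mm wide, run from the mouth out to radius 65 mm, right through the ring, 120 degrees apart; the angle at which they stand differs each time and is given by no reading.
- lid: The drum's lid: green disc 142 mm across, 6 mm thick (20 to 26 mm above the origin), with a yellow grip bar on top. Below the disc a round plug, 99 mm across, reaches 20 mm down, its lowest 6 mm tapering to 86 mm. 0.28 to 0.46 kg. Starts standing on its plug on the bench, any yaw. Origin: centre of the plug's underside, z up.
- lid_seat (a point): Centre of the disc's underside, 20 mm above the lid's origin; meets the mouth's centre when home. Three lugs 16 mm wide, 10 mm high, lie right under the disc, out to radius 61 mm, 120 degrees apart, one along the lid's +x. Off the notches they ride on the ring, lid 10 mm high, free to turn either way; over them (within 0.08 rad) the lid drops by its own weight unless held up.
- lid_grip (a point): Middle of the lid's yellow grip bar, 52 mm above the lid's origin. The bar is 90 mm long along the lid's x, 22 mm wide along its y, and stands from 26 to 66 mm above the lid's origin (its top is 14 mm above this point).
- good_pack: Grey battery pack with a white band, 70 x 38 x 24 mm, still good: a bystander. Origin at the centre of its underside, x along its length.
- tape_roll: Amber ring of packing tape lying flat, 100 mm across, 76 mm bore, 48 mm high. Bystander. Origin at the centre of its underside.
- label_roll: White roll of labels standing on end, 100 mm across, 100 mm high. Bystander. Origin at the centre of its underside.
- spray: White spray-cleaner bottle with blue label and red cap, 60 mm across, 185 mm high. Bystander. Origin at the centre of its underside.
- carton: Small brown carton, 120 (x) x 100 (y) x 90 mm high. Bystander. Origin at the centre of its underside.
- dispenser: Black desk tape dispenser with an amber roll, 150 (x) x 55 (y) mm, 93 mm high. Bystander. Origin at the centre of its underside.
- scanner: Black and grey hand scanner lying down, 158 mm long along its x (from -53 to +105 mm), 66 mm wide, 44 mm high. Bystander. Origin on its underside.
Mind the look-alikes: they are no part of the job. What is shaped like the drum but pink or purple is not meant.

How it is judged:
By the outcome, as a careful person would: the job done as asked, in the order asked, and still so for the second after the job is handed in, with the robot touching nothing.
It also fails if it takes over 72 s, if anything falls off the work surface, if the arm or the gripper's body presses on something with over 40 N, if the wrist force passes 120 N, or if a joint passes its speed limit or range.

## Working session

There is one attempt and no reset: what is moved stays moved. The work goes in short steps, Python scripts to look and compute and a shell command to move; the robot and the scene stay as the last step left them, time stands still between calls to the robot, and variables do not carry over. Pictures are saved under pics/ and viewed, and the job is handed in when it is done.

```bash
mkdir -p pics; ls; cat > h.py <<'E'
import numpy as np, cv2
from scipy.spatial.transform import Rotation as R
from cell import ctrl
def grab(name, fn=None):
    s=ctrl.read_state(); d=ctrl.get_image(name)
    if fn: cv2.imwrite('pics/'+fn, d['image'][:,:,::-1])
    return s,d
def T_tool(s):
    T=np.eye(4); T[:3,:3]=R.from_euler('xyz',s['tool_rot']).as_matrix(); T[:3,3]=s['eef_pos']; return T
def cam2world(s,d):
    if 'extrinsics' in d: return np.linalg.inv(np.array(d['extrinsics']))
    return T_tool(s)@np.array(d['hand_eye'])
def K(d):
    f=d['image'].shape[0]/2/np.tan(np.radians(d['vertical_fov'])/2); return f,d['cx'],d['cy']
def cloud(s,d):
    f,cx,cy=K(d); z=d['z_map']; v,u=np.mgrid[:z.shape[0],:z.shape[1]]
    P=np.stack([(u-cx)/f*z,(v-cy)/f*z,z,np.ones_like(z)],-1)@cam2world(s,d).T
    P=P[...,:3]; P[z<=0]=np.nan; return P
def ray_plane(s,d,u,v,h):
    f,cx,cy=K(d); T=cam2world(s,d); r=T[:3,:3]@np.array([(u-cx)/f,(v-cy)/f,1]); o=T[:3,3]
    return o+r*(h-o[2])/r[2]
E
python3 - <<'E'
from h import *
np.set_printoptions(precision=3,suppress=True)
print(ctrl.read_state())
for n in ['scene','side','wrist']:
    s,d=grab(n,n+'0.png'); print(n,d['vertical_fov'],d['cx'],d['cy']); print(cam2world(s,d))
E
```

```text
pics
{'clock': 0.0, 'qpos': array([ 1.072,  0.629,  0.038,  1.518, -0.027,  0.996, -0.02 ]), 'qd': array([ 0.   ,  0.   , -0.   ,  0.001, -0.   ,  0.002, -0.   ]), 'tau': array([ -0.001, -56.34 ,   1.226, -19.344,   0.011,   0.011,   0.   ]), 'eef_pos': array([ 272.364, -589.487,  230.381]), 'tool_rot': array([-3.14 ,  0.   ,  0.433]), 'force': array([-0.671, -0.676, -0.259]), 'torque': array([-0.028, -0.013,  0.044]), 'width': 85.2131408845954}
scene 56.204567820071155 254.52971351413441 193.27871177219973
[[  -0.715    0.509   -0.479 1051.206]
 [   0.699    0.5     -0.512  611.114]
 [  -0.021   -0.701   -0.713  910.395]
 [   0.       0.       0.       1.   ]]
side 51.238849514942956 258.5805065821108 186.35344755853347
[[   0.917    0.234   -0.323  908.411]
 [   0.399   -0.539    0.742 -810.712]
 [  -0.001   -0.809   -0.588  739.364]
 [   0.       0.       0.       1.   ]]
wrist 71.22625178347386 255.09753075518782 196.56336392863568
[[   0.419   -0.877   -0.235  331.309]
 [  -0.908   -0.405   -0.106 -562.164]
 [  -0.002    0.258   -0.966  373.052]
 [   0.       0.       0.       1.   ]]
```

View pics/scene0.png

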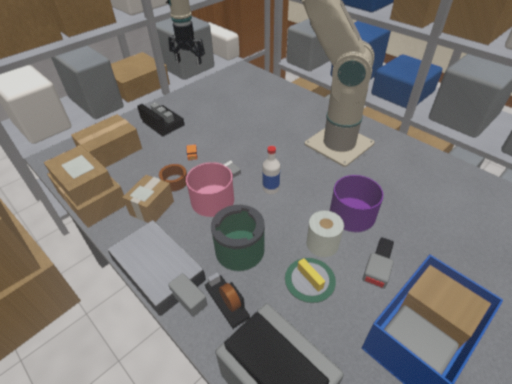

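View pics/side0.png

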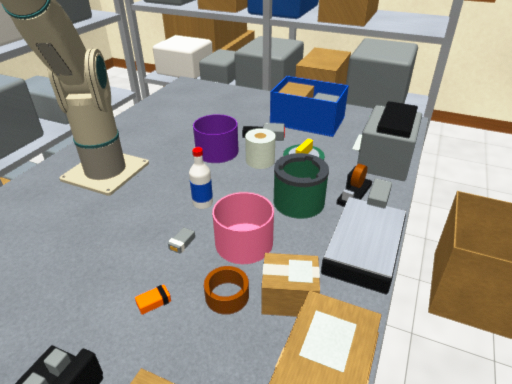

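View pics/wrist0.png

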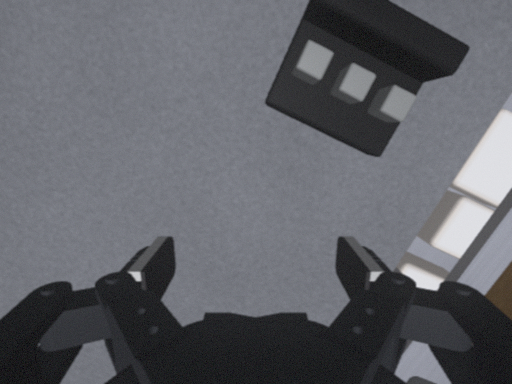

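The scene view shows the orange pack at (192,151), the green drum at (239,236) and its lid at (311,278). The look-alikes are a pink drum at (211,188) and a purple one at (356,203). The grey good pack at about (230,170) is mostly hidden. In the side view, the orange pack is at (153,299) and the drum is at (301,185).

The candidates for "drum" are green (239,236), pink (211,188) and purple (356,203). Only the green one fits.

```bash
python3 - <<'E'
from h import *
np.set_printoptions(precision=2,suppress=True)
crops=[]
for n in ['scene','side']:
    s,d=grab(n); P=cloud(s,d); im=d['image']; hsv=cv2.cvtColor(im,cv2.COLOR_RGB2HSV)
    H,S,V=hsv[...,0].astype(int),hsv[...,1].astype(int),hsv[...,2].astype(int)
    def rep(name,m,zlo,zhi,box):
        m=m.copy(); b=np.zeros_like(m); x0,y0,x1,y1=box; b[y0:y1,x0:x1]=1; m&=b
        z=P[...,2]; m2=m&(z>zlo)&(z<zhi)
        q=P[m2]
        if len(q)<5: print(n,name,'few',m.sum()); return
        r=cv2.minAreaRect(q[:,:2].astype(np.float32))
        c,rad=cv2.minEnclosingCircle(q[:,:2].astype(np.float32))
        print(n,name,len(q),'zmed',np.median(q[:,2]),'mean',q.mean(0),'rect',np.array(r[0]),r[1],r[2],'circ',np.array(c),rad)
    bx={'scene':((180,135,205,165),(200,200,275,275),(280,250,345,305)),'side':((130,280,175,318),(265,145,335,220),(275,130,330,165))}[n]
    rep('orange',((H>4)&(H<16)&(S>180)&(V>120)),10,30,bx[0])
    rep('band+orange top',np.ones_like(H,bool),20,30,bx[0])
    rep('ring',V>0,119,131,bx[1])
    rep('yellow',(H>20)&(H<35)&(S>120),61,72,bx[2])
    rep('yellow all',(H>20)&(H<35)&(S>120),22,80,bx[2])
    rep('disc',(H>40)&(H<90)&(S>60),20,32,bx[2])
    x0,y0,x1,y1=(175,130,275,275) if n=='scene' else (130,140,340,320)
    cv2.imwrite(f'pics/crop_{n}.png',cv2.resize(im[y0:y1,x0:x1,::-1],None,fx=4 if n=='scene' else 3,fy=4 if n=='scene' else 3))
E
```

```text
scene orange few 0
scene band+orange top 100 zmed 23.435949408472425 mean [ 465.65 -372.69   23.34] rect [ 462.49 -375.12] (69.55699920654297, 35.55780029296875) 53.90796661376953 circ [ 464.54 -374.77] 36.37757873535156
scene ring 960 zmed 124.1222555641557 mean [646.65 103.18 124.02] rect [642.85 100.43] (151.4657440185547, 150.33883666992188) 50.24279022216797 circ [643.06  98.94] 77.99971008300781
scene yellow 217 zmed 64.8486407269977 mean [583.83 325.63  64.93] rect [583.51 324.76] (88.4601058959961, 21.251224517822266) 77.89234924316406 circ [584.75 324.35] 44.36855697631836
scene yellow all 338 zmed 63.69748452692471 mean [587.   327.6   59.66] rect [583.85 325.04] (89.14479064941406, 21.78702735900879) 77.89234924316406 circ [586.03 324.5 ] 44.66067886352539
scene disc 566 zmed 25.286915713366284 mean [591.57 333.61  25.32] rect [582.06 325.71] (136.0867919921875, 134.15289306640625) 42.02935028076172 circ [582.33 324.15] 69.60535430908203
side orange 145 zmed 18.40691044981679 mean [ 471.71 -388.84   18.11] rect [ 462.5  -379.19] (68.8275375366211, 38.89817428588867) 56.372
[... 294 characters left out ...]
ean [643.45  91.95 123.52] rect [642.13  97.97] (151.97010803222656, 155.21957397460938) 20.255643844604492 circ [642.96  98.06] 79.18569946289062
side yellow 91 zmed 64.3997530419108 mean [581.99 319.01  64.45] rect [581.22 321.06] (93.54740905761719, 22.732040405273438) 80.90992736816406 circ [579.85 321.28] 46.89594268798828
side yellow all 172 zmed 61.64544042543503 mean [584.93 321.59  56.73] rect [565.89 324.26] (94.02513885498047, 55.56675338745117) 79.33032989501953 circ [564.92 325.91] 52.73332595825195
side disc 123 zmed 24.64328288138347 mean [577.52 345.5   24.49] rect [575.55 345.6 ] (139.77809143066406, 83.22740173339844) 14.024179458618164 circ [580.48 324.53] 70.5714111328125
```

View pics/crop_scene.png

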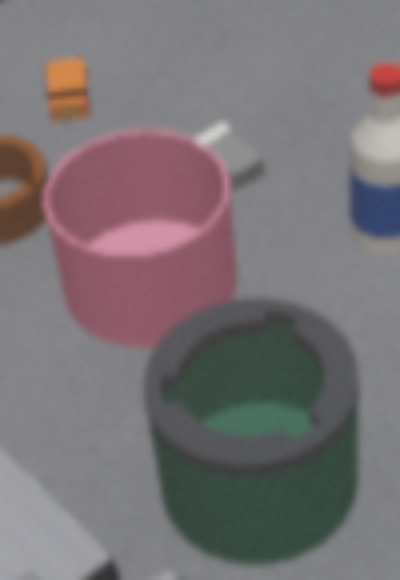

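View pics/crop_side.png

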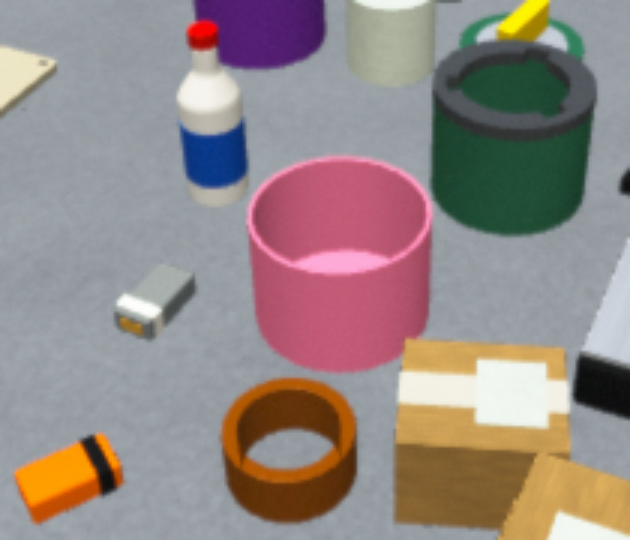

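The enlarged crops confirm three things. The orange, black-banded pack is at side (153,299), the drum is the green one with the dark ring, and the ring's notches show at about scene (244,209), (217,227) and (254,234). Next I'll measure the notch angles and a move to above the pack.

```bash
cat >> h.py <<'E'
def plan(pos,yaw_deg,s=None):
    s=s or ctrl.read_state(); M=T_tool(s)[:3,:3]
    t=M.T@(np.array(pos,float)-s['eef_pos'])
    Rt=R.from_euler('xyz',[np.pi,0,np.radians(yaw_deg)]).as_matrix()
    w=R.from_matrix(M.T@Rt).as_rotvec(degrees=True)
    print('shift',np.round(t,1),'rotvec',np.round(w,2),'clock',s['clock'],'width',s['width'])
E
python3 - <<'E'
from h import *
np.set_printoptions(precision=1,suppress=True,linewidth=150)
c=np.array([642.6,98.5])
for n in ['scene','side']:
    s,d=grab(n); f,cx,cy=K(d); z=d['z_map']; P=cloud(s,d)
    # sample rays onto ring-top plane: depth shortfall => notch
    for r in (56,60):
        out=[]
        for a in range(0,360,3):
            t=np.radians(a); w=np.array([c[0]+r*np.cos(t),c[1]+r*np.sin(t),124,1])
            q=np.linalg.inv(cam2world(s,d))@w; u=int(round(cx+f*q[0]/q[2])); v=int(round(cy+f*q[1]/q[2]))
            if not P[v,u,2]>117: out.append(a)
        print(n,r,out)
plan([462.5,-378.5,120],55)
E
```

```text
scene 56 [3, 75, 78, 81, 84, 87, 90, 195, 198, 201, 204, 207, 210, 213, 318, 321, 324, 327, 330, 333, 336, 339]
scene 60 [78, 81, 84, 87, 90, 201, 213, 321, 324, 327, 330, 333, 336]
side 56 [204, 207, 210, 213, 216, 219, 315, 318, 321, 324, 327, 330]
side 60 [207, 210, 213, 315, 318, 321, 324, 327]
shift [ 261.1 -112.2  111.2] rotvec [ -0.   -0.  -30.2] clock 0.35 width 84.94914144839728
```

```bash
python3 -m jog '261 -112 111 0 0 -30 1;261 -112 111 0 0 -30 1;261 -112 111 0 0 -30 1;261 -112 111 0 0 -30 1;261 -112 111 0 0 -30 1;261 -112 111 0 0 -30 1;261 -112 111 0 0 -30 1'
python3 - <<'E'
from h import *
s,d=grab('wrist','w1.png'); P=cloud(s,d); print(s['eef_pos'],s['tool_rot'])
z=P[...,2]; m=(z>19)&(z<29)&(np.hypot(P[...,0]-462,P[...,1]+378)<60)
q=P[m]; print(len(q),cv2.minAreaRect(q[:,:2].astype(np.float32)))
plan([462.5,-378.5,3],55)
E
```

```text
clock: 1.23
eef_pos: [462.3, -379.5, 120.4]
tool_rot: [-3.142, 0.001, 0.957]
force: [-0.3, -0.2, 0.4]
width: 85.8
[ 462.3320515  -379.5092762   120.35045492] [-3.14158302e+00  9.53188331e-04  9.56512746e-01]
2942 ((461.1247253417969, -377.1804504394531), (70.12447357177734, 38.074073791503906), 55.01530838012695)
shift [  2.2  -0.6 117.6] rotvec [ 0.03  0.08 -0.3 ] clock 1.275 width 85.35366175863253
```

View pics/w1.png

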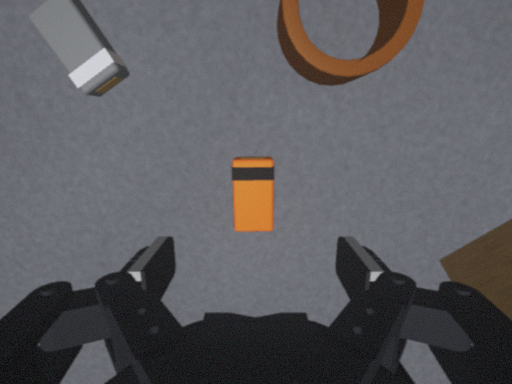

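The wrist view shows the orange pack at (253,194) with nothing near the jaws. It measures 70.1 × 38.1 mm at yaw 55°, as it should. Descending to grip it.

```bash
python3 -m jog '1 -2 60 0 0 0 1;1 -2 100 0 0 0 1;1 -2 117 0 0 0 1;1 -2 117 0 0 0 -1;1 -2 117 0 0 0 -1;1 -2 117 0 0 0 -1;1 -2 117 0 0 0 -1;1 -2 117 0 0 0 -1'
```

```text
clock: 2.28
eef_pos: [462.6, -377.9, 5.4]
tool_rot: [3.138, 0.0, 0.956]
force: [-1.6, -0.7, 7.0]
width: 36.8
```

```bash
python3 -m jog '0 0 -20 0 0 0 -1;0 0 -80 0 0 0 -1;0 0 -140 0 0 0 -1;0 0 -200 0 0 0 -1;0 0 -235 0 0 0 -1;0 0 -235 0 0 0 -1'
python3 - <<'E'
from h import *
grab('side','s1.png'); s,d=grab('wrist','w2.png'); print(s['force'])
plan([642.6,98.5,240],55)
plan([642.6,98.5,240],85)
E
```

```text
clock: 3.02
eef_pos: [463.1, -378.0, 243.0]
tool_rot: [3.133, 0.0, 0.956]
force: [-0.6, 0.0, -2.4]
width: 36.7
[-0.88251066  0.69237381 -2.22705613]
shift [ 492.9 -125.4   -1.3] rotvec [-0.01  0.   -0.2 ] clock 3.125 width 36.79843317003136
shift [ 492.9 -125.4   -1.3] rotvec [-1.00e-02  0.00e+00 -3.02e+01] clock 3.125 width 36.79843317003136
```

View pics/w2.png

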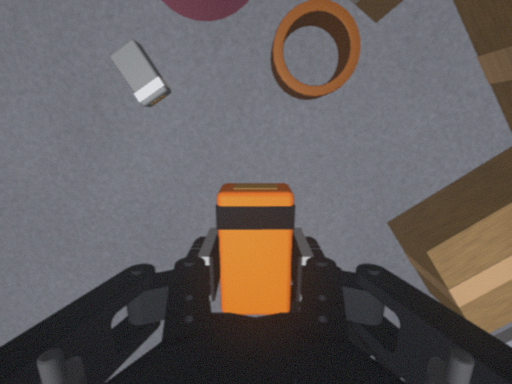

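The wrist view shows the pack held squarely between the pads at (255,250), with the force reading about 2.2 N of weight. Moving over the green drum.

```bash
python3 -m jog '493 -125 -1 0 0 0 -1;493 -125 -1 0 0 0 -1;493 -125 -1 0 0 0 -1;493 -125 -1 0 0 0 -1;493 -125 -1 0 0 0 -1;493 -125 -1 0 0 0 -1;493 -125 -1 0 0 0 -1;493 -125 -1 0 0 0 -1'
python3 - <<'E'
from h import *
np.set_printoptions(precision=1,suppress=True,linewidth=150)
s,d=grab('wrist','w3.png'); print(s['eef_pos'],s['tool_rot'])
grab('scene','sc3.png')
plan([642.6,98.5,240],55)
E
```

```text
clock: 4.12
eef_pos: [639.7, 91.5, 237.2]
tool_rot: [-3.139, 0.003, 0.956]
force: [1.5, -0.5, -0.9]
width: 36.7
[639.7  91.5 237.2] [-3.1  0.   1. ]
shift [-1.   3.7 -3.1] rotvec [-0.4 -0.3  0.5] clock 4.225 width 36.506214409422036
```

View pics/w3.png

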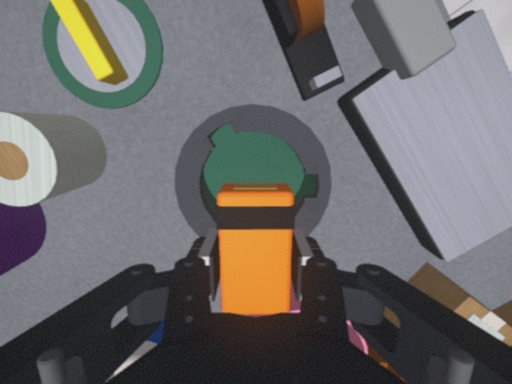

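The wrist view shows the drum ring around (253,182), with two notches clearly visible at (222,137) and (312,186). I'll measure the ring centre and notch angles from here, now that the arm is at rest.

```bash
python3 - <<'E'
from h import *
np.set_printoptions(precision=1,suppress=True,linewidth=150)
s,d=grab('wrist'); P=cloud(s,d); z=P[...,2]
m=(z>118)&(z<131)&(np.hypot(P[...,0]-642,P[...,1]-98)<85)
m[215:,190:320]=0
q=P[m]; print(len(q),np.median(q[:,2]))
# outer boundary
cs,_=cv2.findContours(m.astype(np.uint8),cv2.RETR_EXTERNAL,cv2.CHAIN_APPROX_NONE)
c=max(cs,key=cv2.contourArea)[:,0]
pts=np.array([P[v,u,:2] for u,v in c if v<240]); 
from scipy.optimize import least_squares
sol=least_squares(lambda p:np.hypot(pts[:,0]-p[0],pts[:,1]-p[1])-p[2],[642,98,76],loss='soft_l1'); print('fit',sol.x)
print('rect',cv2.minAreaRect(q[:,:2].astype(np.float32)))
for cc in (sol.x[:2],[642.6,98.5]):
  f,cx,cy=K(d)
  for r in (56,60):
    out=[]
    for a in range(0,360,2):
        t=np.radians(a); w=np.array([cc[0]+r*np.cos(t),cc[1]+r*np.sin(t),124.5,1])
        k=np.linalg.inv(cam2world(s,d))@w; u=int(round(cx+f*k[0]/k[2])); v=int(round(cy+f*k[1]/k[2]))
        if 0<=v<384 and 0<=u<512 and P[v,u,2]<117 : out.append(a)
    print(r,out)
m2=(z>20)&(z<31)&(np.hypot(P[...,0]-583,P[...,1]-325)<85); 
m3=(z>60)&(z<72)&(np.hypot(P[...,0]-583,P[...,1]-325)<85); print('bar',cv2.minAreaRect(P[m3][:,:2].astype(np.float32)))
m2|=m3; print('disc',cv2.minEnclosingCircle(P[m2][:,:2].astype(np.float32)))
plan([642.6,98.5,95],55)
E
```

```text
6136 124.93407289474037
fit [643.8 102.4  70.8]
rect ((654.861328125, 114.22848510742188), (111.26421356201172, 152.2449493408203), 48.88578414916992)
56 [76, 78, 80, 82, 84, 86, 88, 90, 92, 94, 96, 98, 312, 314, 316, 318, 320, 322, 324, 326, 328, 330, 332]
60 [84, 86, 88, 90, 92, 94, 96, 312, 314, 316, 318, 320, 322, 324, 326, 328, 330, 332]
56 [76, 78, 80, 82, 84, 86, 88, 90, 92, 94, 96, 316, 318, 320, 322, 324, 326, 328, 330, 332, 334, 336]
60 [76, 78, 80, 82, 84, 86, 88, 90, 92, 94, 96, 316, 318, 320, 322, 324, 326, 328, 330, 332, 334, 336]
bar ((581.03564453125, 323.74200439453125), (89.68639373779297, 22.300188064575195), 80.12130737304688)
disc ((580.3641357421875, 323.86956787109375), 71.24447631835938)
shift [  4.    1.9 141.8] rotvec [-0.3  0.   0.3] clock 4.275 width 36.932500620645314
```

```bash
python3 -m jog '4 2 60 0 0 0 -1;4 2 110 0 0 0 -1;4 2 142 0 0 0 -1;4 2 142 0 0 0 -1;4 2 142 0 0 0 -1;4 2 142 0 0 0 0.15;4 2 142 0 0 0 0.15;4 2 142 0 0 0 0.15'
```

```text
clock: 5.28
eef_pos: [645.0, 92.1, 98.3]
tool_rot: [3.14, -0.001, 0.956]
force: [0.0, 1.1, 0.6]
width: 49.3
```

```bash
python3 - <<'E'
from h import *
np.set_printoptions(precision=1,suppress=True,linewidth=150)
for i in range(3):
    s,d=grab('wrist','w4.png'); print(s['eef_pos'],s['width'],s['qd'])
plan([642.6,98.5,240],55)
E
python3 -m jog '0 0 -60 0 0 0 0.15;0 0 -120 0 0 0 0.15;0 0 -150 0 0 0 0.5;0 0 -150 0 0 0 1'
python3 - <<'E'
from h import *
np.set_printoptions(precision=1,suppress=True,linewidth=150)
for i in range(3):
    s,d=grab('wrist','w5.png'); print(s['eef_pos'],s['width'],s['qd'])
s,d=grab('scene','sc5.png')
cv2.imwrite('pics/sc5c.png',cv2.resize(d['image'][190:290,190:350,::-1],None,fx=4,fy=4))
E
```

```text
[645.   92.1  98.3] 49.296804585289806 [-0.  0.  0.  0. -0. -0. -0.]
[644.8  92.1  98. ] 49.046855520813374 [-0.  0. -0.  0. -0.  0. -0.]
[644.7  92.1  97.8] 49.419516344007484 [-0.  0. -0.  0. -0.  0. -0.]
shift [   4.1   -5.3 -142.3] rotvec [ 0.  -0.  -0.2] clock 5.425 width 49.22609188312032
clock: 5.92
eef_pos: [646.2, 92.4, 250.6]
tool_rot: [3.137, -0.004, 0.956]
force: [-0.3, 0.5, 0.1]
width: 80.1
[646.2  92.4 250.6] 80.11485077738627 [-0.   0.   0.   0.1  0.  -0.  -0. ]
[644.8  92.1 248.3] 85.25408492718039 [-0.  0.  0.  0.  0. -0. -0.]
[644.   91.9 246.9] 85.46766295203892 [-0.  0.  0.  0. -0. -0.  0.]
```

View pics/w5.png

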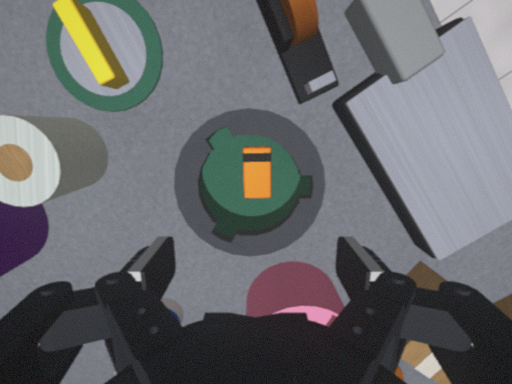

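View pics/sc5c.png

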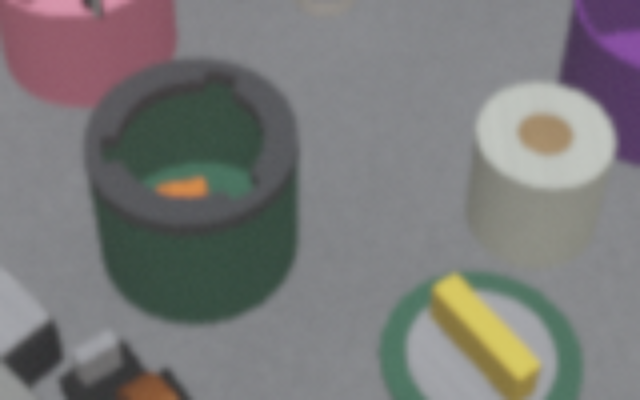

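The pack lies flat inside the green drum, at wrist (257,172). All three notches now show at (221,140), (305,187) and (226,228). I'll measure the ring centre and notches properly, and the lid too.

```bash
python3 -m jog '0 0 0 0 0 0 1;0 0 0 0 0 0 1'
cat > m.py <<'E'
from h import *
np.set_printoptions(precision=2,suppress=True,linewidth=150)
def ring(s,d):
    P=cloud(s,d); z=P[...,2]
    m=((z>119)&(z<131)&(np.hypot(P[...,0]-642,P[...,1]-98)<85)).astype(np.uint8)
    cs,_=cv2.findContours(m,cv2.RETR_EXTERNAL,cv2.CHAIN_APPROX_NONE); c=max(cs,key=cv2.contourArea)[:,0]
    pts=np.array([ray_plane(s,d,u,v,125)[:2] for u,v in c])
    print('ring circ',cv2.minEnclosingCircle(pts.astype(np.float32)),'ell',cv2.fitEllipse(pts.astype(np.float32)), 'z',np.median(z[m>0]))
    e=cv2.fitEllipse(pts.astype(np.float32)); cc=np.array(e[0])
    f,cx,cy=K(d)
    for r in (56,60,62):
        out=[]
        for a in range(0,360):
            t=np.radians(a); w=np.array([*(cc+r*np.array([np.cos(t),np.sin(t)])),125,1])
            k=np.linalg.inv(cam2world(s,d))@w; u=int(round(cx+f*k[0]/k[2])); v=int(round(cy+f*k[1]/k[2]))
            if 0<=v<384 and 0<=u<512 and P[v,u,2]<117: out.append(a)
        g=np.split(out,np.where(np.diff(out)>5)[0]+1); print(r,[(x[0],x[-1],(x[0]+x[-1])/2) for x in g])
def lid(s,d,c0,zb=52-52):
    P=cloud(s,d); z=P[...,2]; near=np.hypot(P[...,0]-c0[0],P[...,1]-c0[1])<85
    b=(z>zb+60)&(z<zb+72)&near; print('bar',cv2.minAreaRect(P[b][:,:2].astype(np.float32)),'z',np.median(z[b]))
    m=((z>zb+20)&(z<zb+32)&near); print('disc',cv2.minEnclosingCircle(P[m|b][:,:2].astype(np.float32)),'z',np.median(z[m]))
E
python3 - <<'E'
from m import *
s,d=grab('wrist'); print(s['eef_pos'],s['tool_rot']); ring(s,d); lid(s,d,(582,324))
plan([581.5,324,170],80)
E
```

```text
clock: 6.38
eef_pos: [644.1, 92.0, 246.4]
tool_rot: [-3.141, 0.001, 0.956]
force: [0.2, 0.9, 0.3]
width: 85.6
[644.15  91.96 246.4 ] [-3.14  0.    0.96]
ring circ ((641.5049438476562, 99.09114837646484), 76.53610229492188) ell ((641.5298461914062, 99.04996490478516), (151.416015625, 151.50347900390625), 45.043540954589844) z 124.87935283262277
56 [(np.int64(74), np.int64(96), np.float64(85.0)), (np.int64(194), np.int64(216), np.float64(205.0)), (np.int64(315), np.int64(338), np.float64(326.5))]
60 [(np.int64(75), np.int64(95), np.float64(85.0)), (np.int64(194), np.int64(215), np.float64(204.5)), (np.int64(317), np.int64(337), np.float64(327.0))]
62 [(np.int64(75), np.int64(95), np.float64(85.0)), (np.int64(316), np.int64(337), np.float64(326.5))]
bar ((581.02392578125, 323.54229736328125), (89.93778991699219, 22.738283157348633), 80.66398620605469) z 65.76575430737597
disc ((580.8004150390625, 324.52410888671875), 71.52055358886719) z 26.5520523923
shift [ 153.5 -185.    76.7] rotvec [ -0.05   0.03 -25.2 ] clock 6.425 width 85.30695457627499
```

```bash
python3 -m jog '153 -185 77 0 0 -25 1;153 -185 77 0 0 -25 1;153 -185 77 0 0 -25 1;153 -185 77 0 0 -25 1;153 -185 77 0 0 -25 1;153 -185 77 0 0 -25 1;153 -185 77 0 0 -25 1'
python3 - <<'E'
from m import *
s,d=grab('wrist','w6.png'); print(s['eef_pos'],s['tool_rot'],s['qpos']); lid(s,d,(582,324))
P=cloud(s,d); z=P[...,2]; m=(z>94)&(z<106); q=P[m]
if len(q): print('label',np.mean(q,0),len(q),cv2.minEnclosingCircle(q[:,:2].astype(np.float32)))
plan([581,324,32],80.6)
E
```

```text
clock: 7.3
eef_pos: [582.9, 321.5, 170.6]
tool_rot: [3.14, 0.001, 1.39]
force: [-0.4, 0.6, -0.4]
width: 85.4
[582.86 321.48 170.64] [3.14 0.   1.39] [-0.43  0.72 -0.21  1.53  0.18  0.91 -0.88]
bar ((580.2884521484375, 324.75537109375), (89.6609878540039, 22.002695083618164), 80.77057647705078) z 65.70502141558823
disc ((580.5, 324.69232177734375), 70.90296936035156) z 26.449401254148313
label [562.59 328.96  99.79] 4994 ((576.20361328125, 298.2020568847656), 233.45965576171875)
shift [  2.1  -2.4 138.8] rotvec [ 0.08  0.03 -0.98] clock 7.35 width 85.56983003790654
```

View pics/w6.png

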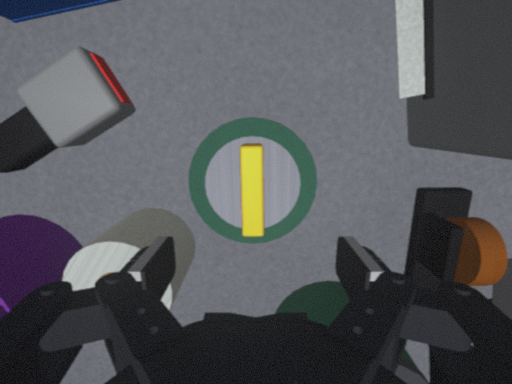

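The wrist view shows the lid at (253,180), with its bar upright at (252,190) and free space on both sides for the fingers. The label roll, at about (117,275), stands clear. Descending to grip the bar.

```bash
python3 -m jog '3 -3 60 0 0 -1 1;3 -3 110 0 0 -1 1;3 -3 137 0 0 -1 1;3 -3 137 0 0 -1 1;3 -3 137 0 0 -1 -1;3 -3 137 0 0 -1 -1;3 -3 137 0 0 -1 -1;3 -3 137 0 0 -1 -1'
python3 -m jog '0 0 0 0 0 0 -1;0 0 0 0 0 0 -1'
```

```text
clock: 8.35
eef_pos: [580.1, 327.6, 34.6]
tool_rot: [3.14, -0.001, 1.41]
force: [1.8, 0.1, 4.9]
width: 21.1
clock: 8.6
eef_pos: [580.1, 327.6, 34.6]
tool_rot: [3.14, -0.001, 1.41]
force: [0.1, -0.6, 6.9]
width: 21.2
```

```bash
python3 -m jog '0 0 -10 0 0 0 -1;0 0 -40 0 0 0 -1;0 0 -100 0 0 0 -1;0 0 -160 0 0 0 -1;0 0 -200 0 0 0 -1;0 0 -200 0 0 0 -1;0 0 -200 0 0 0 -1;0 0 -200 0 0 0 -1'
python3 - <<'E'
from m import *
s,d=grab('wrist','w7.png'); print(s['eef_pos'],s['tool_rot'],s['force'],s['torque']); lid(s,d,s['eef_pos'][:2],s['eef_pos'][2]-34)
s2,d2=grab('side','s7.png'); lid(s2,d2,s['eef_pos'][:2],s['eef_pos'][2]-34)
plan([641.8,98.9,232],85.4)
E
```

```text
clock: 9.6
eef_pos: [577.8, 326.2, 230.7]
tool_rot: [-3.138, 0.003, 1.41]
force: [-0.3, 0.4, -3.9]
width: 21.2
[577.75 326.24 230.68] [-3.14  0.    1.41] [-0.26  0.39 -3.92] [ 0.07  0.02 -0.04]
bar ((578.4007568359375, 334.76318359375), (44.64381790161133, 68.13683319091797), 13.163762092590332) z 261.8936164688778
disc ((577.2047729492188, 323.71697998046875), 70.7917251586914) z 222.43695065847396
bar ((577.0198364257812, 316.1195068359375), (79.97757720947266, 47.49443054199219), 63.17433166503906) z 260.72473216672904
disc ((577.9490356445312, 321.6046447753906), 72.57894134521484) z 221.4128539414147
shift [-214.7   99.1   -0.5] rotvec [-0.16  0.12 -4.59] clock 9.7 width 20.998774492518915
```

View pics/w7.png

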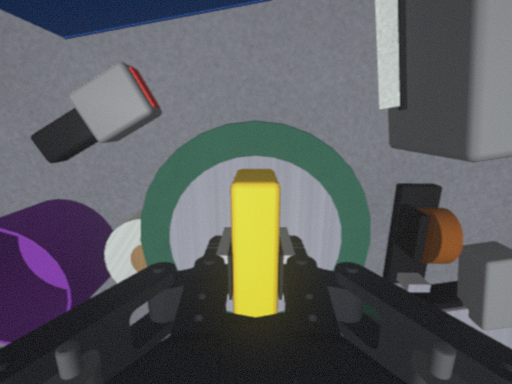

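View pics/s7.png

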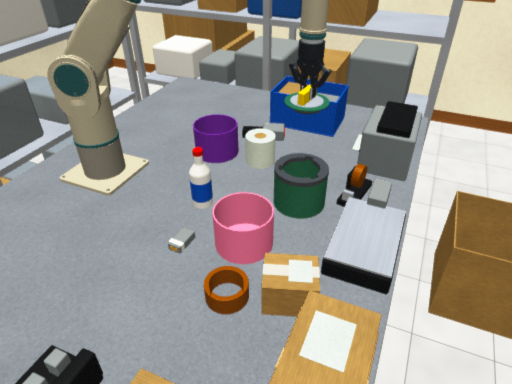

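The lid is held at wrist (255,230). The force reading is 3.9 N, about 0.4 kg, and its centre is 2.6 mm behind the TCP along the bar. Carrying it over the drum, turned to the notch angle of 85.4°.

```bash
python3 -m jog '-212 100 0 0 0 -4.6 -1;-212 100 0 0 0 -4.6 -1;-212 100 0 0 0 -4.6 -1;-212 100 0 0 0 -4.6 -1;-212 100 0 0 0 -4.6 -1;-212 100 0 0 0 -4.6 -1;-212 100 0 0 0 -4.6 -1;-212 100 0 0 0 -4.6 -1'
python3 - <<'E'
from m import *
s,d=grab('scene','sc8.png'); print(s['eef_pos'],s['tool_rot'],s['force'],s['qpos'])
lid(s,d,s['eef_pos'][:2],s['eef_pos'][2]-34.5)
plan([642.2,101.5,170],85.4)
E
```

```text
clock: 10.7
eef_pos: [643.5, 103.5, 233.2]
tool_rot: [-3.141, -0.0, 1.493]
force: [-0.2, 0.3, -3.4]
width: 21.3
[643.53 103.51 233.24] [-3.14 -0.    1.49] [-0.16  0.3  -3.38] [-0.05  0.64 -0.26  1.5   0.18  1.02 -0.43]
bar ((650.691650390625, 103.59400939941406), (44.72554397583008, 88.1229019165039), 22.265892028808594) z 263.5501992039945
disc ((644.9838256835938, 101.73595428466797), 71.59136199951172) z 224.287707098929
shift [-1.8 -1.3 63.3] rotvec [-0.01 -0.02  0.1 ] clock 10.75 width 21.332198419240985
```

View pics/sc8.png

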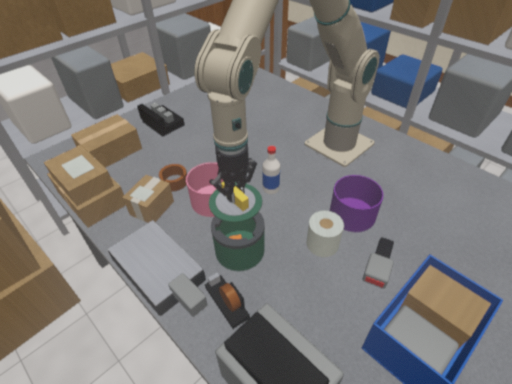

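```bash
python3 -m jog '-2 -1.5 40 0 0 0 -1;-2 -1.5 66 0 0 0 -1;-2 -1.5 74 0 0 0 -1;-2 -1.5 78 0 0 0 -1;-2 -1.5 78 0 0 0 -1;-2 -1.5 78 0 0 0 -1'
python3 -c "
from m import *
s=ctrl.read_state(); print(s['torque'])"
```

```text
clock: 11.5
eef_pos: [643.0, 100.3, 156.4]
tool_rot: [3.14, -0.001, 1.49]
force: [0.5, -0.4, -2.5]
width: 21.1
[-0.03  0.01 -0.01]
```

```bash
python3 -m jog '0 0 3 0 0 0 -1;0 0 6 0 0 0 -1;0 0 6 0 0 0 -1'; python3 -m jog '0 0 2 0 0 0 -1;0 0 3 0 0 0 -1;0 0 3 0 0 0 -1'
```

```text
clock: 11.88
eef_pos: [642.0, 99.9, 148.9]
tool_rot: [-3.141, 0.0, 1.49]
force: [0.8, -0.8, -2.5]
width: 21.5
clock: 12.25
eef_pos: [642.2, 100.0, 146.2]
tool_rot: [-3.141, 0.0, 1.49]
force: [-0.2, 0.9, -3.3]
width: 21.0
```

It is already 3 mm below the riding height with no contact, so the lugs seem to be entering the notches. Lowering further.

```bash
python3 -m jog '0 0 2 0 0 0 -1;0 0 3 0 0 0 -1;0 0 3 0 0 0 -1'; python3 -m jog '0 0 2 0 0 0 -1;0 0 3 0 0 0 -1;0 0 3 0 0 0 -1'
```

```text
clock: 12.62
eef_pos: [642.2, 100.0, 143.2]
tool_rot: [-3.141, 0.0, 1.49]
force: [-0.6, -1.1, -4.8]
width: 21.2
clock: 13.0
eef_pos: [642.2, 100.0, 140.1]
tool_rot: [-3.141, 0.0, 1.49]
force: [-0.7, -0.6, -3.4]
width: 20.8
```

```bash
python3 -m jog '0 0 1 0 0 0 -1;0 0 2 0 0 0 -1;0 0 2 0 0 0 -1'
python3 - <<'E'
from m import *
s,d=grab('scene','sc9.png'); print(s['eef_pos'],s['force'])
lid(s,d,s['eef_pos'][:2],104.5)
s,d=grab('side','s9.png'); lid(s,d,s['eef_pos'][:2],104.5)
cv2.imwrite('pics/s9c.png',cv2.resize(d['image'][130:230,250:350,::-1],None,fx=5,fy=5))
E
```

```text
clock: 13.38
eef_pos: [642.4, 100.0, 139.6]
tool_rot: [3.141, 0.0, 1.49]
force: [-2.4, -1.2, 5.4]
width: 21.3
[642.38 100.05 139.57] [-2.42 -1.2   5.44]
bar ((647.744140625, 99.73590087890625), (41.68190002441406, 87.75621795654297), 16.18613052368164) z 170.03385882974794
disc ((643.48974609375, 99.9556655883789), 76.83680725097656) z 130.32223700641566
bar ((641.4119873046875, 89.76951599121094), (77.42941284179688, 44.90618133544922), 68.52872467041016) z 169.61409375177925
disc ((643.3271484375, 95.27679443359375), 76.23046875) z 130.27059374308692
```

View pics/s9c.png

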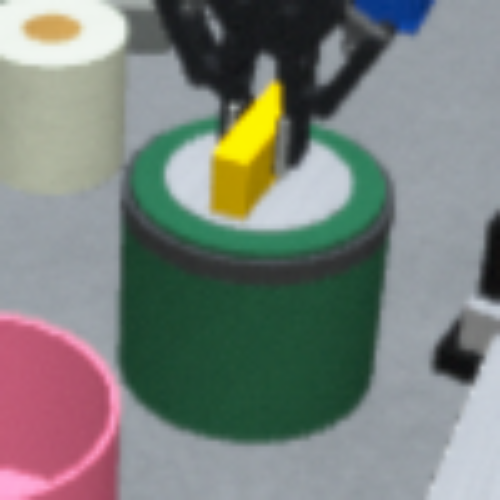

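The side crop shows the disc flat on the dark ring, with its top at 130.3 mm against 131 nominal. There is contact at TCP 139.6 against 139.5 expected, so the lid is home. Letting go and retreating.

```bash
python3 -m jog '0 0 -1 0 0 0 0;0 0 -1 0 0 0 1;0 0 -1 0 0 0 1;0 0 -1 0 0 0 1;0 0 -30 0 0 0 1;0 0 -80 0 0 0 1;0 0 -130 0 0 0 1;0 0 -130 0 0 0 1'
python3 -m jog '-120 0 -20 0 0 0 1;-120 0 -20 0 0 0 1;-120 0 -20 0 0 0 1;-120 0 -20 0 0 0 1'
python3 - <<'E'
from m import *
for n in ('scene','side','wrist'):
    s,d=grab(n,n+'10.png'); print(n,s['eef_pos'],s['force'])
    lid(s,d,(642,99),105)
    P=cloud(s,d); z=P[...,2]; m=(z>126)&(z<136)&(np.hypot(P[...,0]-642,P[...,1]-99)<70)
    A=np.c_[P[m][:,:2]-[642,99],np.ones(m.sum())]; print('plane',np.linalg.lstsq(A,P[m][:,2],rcond=None)[0])
E
```

```text
clock: 14.48
eef_pos: [644.9, 100.9, 273.2]
tool_rot: [3.133, -0.003, 1.49]
force: [0.6, 0.1, -0.3]
width: 85.9
clock: 14.98
eef_pos: [632.1, -19.2, 287.4]
tool_rot: [-3.14, -0.001, 1.49]
force: [-0.0, 0.4, -0.0]
width: 85.3
scene [632.14 -19.16 287.39] [-0.02  0.35 -0.04]
bar ((643.88427734375, 97.48405456542969), (92.56291198730469, 22.913198471069336), 86.31971740722656) z 169.91381399658803
disc ((643.8192138671875, 99.5074462890625), 76.3165512084961) z 130.60459248149107
plane [ -0.    -0.   130.73]
side [632.23 -18.   287.47] [-0.14  0.71  0.1 ]
bar ((642.808837890625, 95.01979064941406), (90.75901794433594, 23.06344985961914), 85.08133697509766) z 169.49429485981761
disc ((641.3828735351562, 93.54878234863281), 76.04635620117188) z 130.31525742320014
plane [  0.    -0.   130.48]
wrist [632.3  -17.52 287.56] [-0.51  0.94  0.19]
bar ((642.2552490234375, 97.25755310058594), (88.4151611328125, 21.943086624145508), 85.58624267578125) z 170.79882704087873
disc ((641.4072265625, 99.15037536621094), 76.43641662597656) z 131.46029187957362
plane [  0.    -0.   131.58]
```

View pics/side10.png

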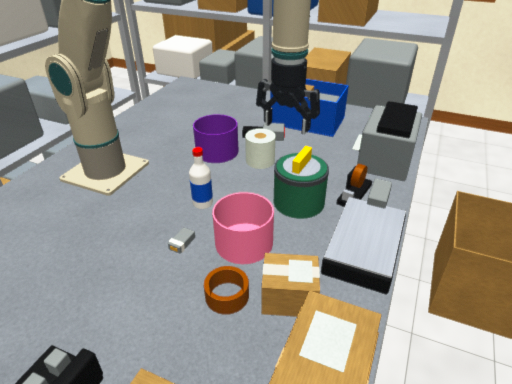

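View pics/scene10.png

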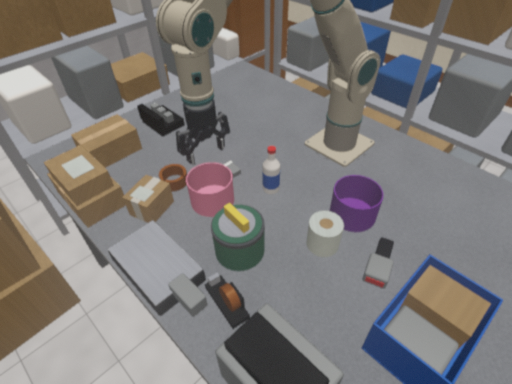

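The side view shows the lid flat on the drum at (301,170), and the scene view shows the same at (238,222). The other items stand where they were, and the gripper is clear of everything. The lid's top is level at 130.5 to 131.6 mm in the three views, against 131 when home and 141 if it were riding on the ring. Handing in.

```bash
python3 -c "
from cell import ctrl
print(ctrl.finish_job())"
```

```text
the job is handed in; nothing more can be done
None
```

The worn orange pack is in the green drum and the lid is on, fully home, flat on the ring and released. The job was handed in at about 15 s of the 72 s allowed.

- **Pack:** I gripped it across its 38 mm width and let it go inside the drum. The wrist camera then showed it lying flat on the drum floor.
- **Lid:** I turned it to the notch angle measured by the wrist camera (85.4°) before lowering it. The lugs dropped straight into the notches, so no searching turn was needed.
- **Last checks:** The lid top is level at 130.5, 130.6 and 131.5 mm in the side, scene and wrist views. Home is 131 mm; riding on the ring would be 141 mm. The gripper is clear and reads about 0 N.
- **Bystanders:** By eye, in the pictures before and after, they stand where they did. I did not measure each one.
- **Disagreements:** The three views differ by about 1 mm in height. Lid centre estimates differ by about 2 mm in x. The side view's y is about 6 mm off because the bar hides part of the disc. None of this affects the seating.

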